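# Start the wells' compressor at an interlocked lever bank

## Task

Switch on the compressor of the ice-cream wells at the lever bank. First draw the centre lever, whose crossbar blocks both outer levers, all the way over towards the robot's side of the bank; then push the outer lever with the round ball knob all the way over to the far side. Leave the outer lever with the flat paddle as it is.

Things in the scene. Friction and masses are not known exactly. Their poses are not given: they have to be found in the camera images.
- bank: Aluminium console fixed to the counter, 200 (x) by 300 (y) by 50 mm high, with three steel levers in a row along its y, 90 mm apart. Origin at counter height under the row's middle; +x points away from the robot (yawed up to 0.3 rad), z up. Levers swing in planes parallel to its xz and stay where left. The two outer ones stand at y = +90 and -90 mm, which on which side varies.
- isolator (a joint): Centre lever (y = 0), 0 to 0.9 rad, starts near 0. Axis along the bank's y at x = 64, 98 mm high. Grip: black bar 62 mm long along y, 18 mm thick, 75 mm from the axis. At 0 it leans 0.45 rad to +x (grip at x = 97, 166 mm high), at 0.9 to -x (x = 31, 166 mm high); upright between. About 3 N moves it. At 0 its crossbar blocks both outer levers; at 0.9 the bar has sunk clear.
- crossbar (a point): Middle of the dark steel crossbar on the centre lever, 12 mm thick and 242 mm long along y. It starts at x = 9, 106 mm high in the bank, just on the +x side of both outer rods, and sinks to about 60 mm high as the centre lever is drawn over.
- compressor (a joint): Outer lever with the ball knob, 0 to 0.9 rad, starts near 0. Axis along the bank's y at x = 0, 64 mm high. Rod 12 mm thick, ball 30 mm, its centre 100 mm from the axis. At 0 it leans 0.15 rad to the bank's -x (ball at x = -15, 163 mm high), at 0.9 it leans 0.75 rad to +x (x = 68, 137 mm high). About 2 N at the ball moves it once the crossbar is clear.
- ball_knob (a point): Centre of the black ball knob (30 mm) on the compressor lever; tells on which side of the bank that lever stands.
- defrost (a joint): The other outer lever: same rod, axis height and swing as the compressor lever, but topped by a flat black paddle 34 mm wide and 46 mm tall. Starts near 0; to be left alone.

How it is judged (in metres and radians):
On the way, in this order (a step that is already met when the one before it is completed fails the run):
1. the centre lever is drawn fully over towards the robot, releasing the outer levers, while the ball-knob lever still waits (value of joint isolator above 0.75 rad and value of joint compressor below 0.2 rad), for 0.2 s.
2. the ball-knob lever is pushed fully over to the far side, the centre lever staying over (value of joint each of compressor, isolator above 0.75 rad), for 0.2 s.
At the end, for the whole second after the job is handed in: The centre lever and the ball-knob lever are both fully thrown (each above 0.75 of its 0.9 rad) and at rest; the paddle lever is still at its start side (below 0.15 rad) (all of step 2 and value of joint defrost below 0.15 rad and velocity of joint isolator between -0.05 and 0.05 rad/s and velocity of joint compressor between -0.05 and 0.05 rad/s); the robot touches nothing.
It fails at once if the paddle lever is moved (value of joint defrost above 0.2 rad).
It also fails if it takes over 42 s, if anything falls off the work surface, if the arm or the gripper's body presses on something with over 40 N, if the wrist force passes 120 N, or if a joint passes its speed limit or range.

## Robot

A 6-joint arm with a two-finger parallel gripper is mounted at the origin on the work surface. World frame = base frame: x ahead of the robot, y to its left, z up, the work surface at z = 0. Lengths are in m, angles in degrees, forces in N, time in s.
With the tool pointing down it reaches from about 0.3 to 0.75 m from the base axis. Payload 8.5 kg.
Tool frame: the origin (TCP) lies midway between the tips of the shut fingers; the grasp point (between the pads) lies 19 mm behind it (r.grasp_offset is the z of the grasp point in the tool frame, in m); z points along the fingers, y is the direction in which the jaws open and shut (so a half turn about z gives the same grasp; the last joint's range is limited). The gripper opens to 85 mm and grips with 20 to 120 N. Pads are 22 mm wide; open, the fingers measure 114 mm over their backs; the gripper's body (76 mm by 85 mm) begins 54 mm behind the grasp point. The pads swing forward as they close: fully open they stand 13 mm farther back than shut.
Start: joints at [-85.445, 21.807, 74.336, -0, 83.858, -12.336], TCP at [0.16, -0.526, 0.231] pointing down, gripper open.
Joint ranges: [-178.18, 178.18], [-50.72, 133.34], [12.68, 142.11], [-81.47, 261.47], [9.98, 163.14], [-165.26, 165.26]. Speed limits (degrees/s): [136.94, 136.94, 180, 180, 180, 180].

## Interface

Orientations are given as a 3x3 rotation matrix whose columns are the frame's x, y, z axes.
In Python, from rig import r gives the robot as it stands.
- The arm moves only by the tool drive_tool, never from a script. Its argument "targets" is a list of rows, each a list of 2 entries, a list of its own where there are three numbers: the shift along the tool's x, y, z in mm, then the turn, a rotation vector about the tool's x, y, z in degrees. In form: [[[tx, ty, tz], [ax, ay, az]], ...]. A call has 1 to 12 rows; each row is the pose to reach, as a shift and turn from the pose commanded when the call began, along the tool's axes at that moment; what a row does not reach only later rows make up. A row lasts 1/10 s, in which the tool goes at most 50 mm and 8.59 degrees, less where a joint would pass 70% of its speed; a pose out of reach is approached as far as the arm can. A call with a gripper value outside its range is refused whole. "hand" is the closure in counts, from 0 (fully open) to 255 (shut), set as the call begins (left out, the last holds). The fingers move at their own pace and stop on an object; "grip_force" is the grip in N (left out, the last holds). Time passes only in rows, so rows that repeat a pose let the fingers close. It gives the time, the measured TCP pose, the force and the opening at its end, in the units of the state.
- r.get_state(): the state, without advancing time (a new reading comes with each control period).
- r.read_camera(name): name is "scene" or "top" or "wrist"; returns a dict with "color" (400x640x3 uint8, red, green, blue), "vfov" (degrees; the focal length in pixels is half the picture's height over the tangent of half this angle, whatever the lens; pixels are square), "cx", "cy" (the principal point, pixels), "camera_from_world" (4x4, takes a point from world to camera coordinates). Camera axes: x right, y up, looking along -z (the intrinsics and any distortion apply to the point x, -y, -z); pixel columns grow to the right and rows downward; lengths in m; the calibration is good to about 2 mm. A picture is of the moment at which its call begins. There is no depth.
- r.close_job(): hands the job in, once; it reports no verdict.
The state is a dict: "t": time; "joints": joint angles; "qd": joint speeds; "joint_efforts": joint torques, N m; "position": TCP position; "orientation": TCP orientation; "force": force on the tool from outside, world axes, zero at the start; "ft_torque": the same for the moment, N m; "finger_gap": finger opening in m.
Only numpy, scipy, OpenCV 4.12 (cv2) and the standard library are available. Lean on these libraries where they do the work, as an engineer would, in place of code of your own. Each camera call takes 0.05 s, during which the arm holds its last target.

## Working session

There is one attempt and no reset: what is moved stays moved. The work goes in short steps, Python scripts to look and compute and a tool call to move; the robot and the scene stay as the last step left them, time stands still between calls to the robot, and variables do not carry over. Pictures are saved under pics/ and viewed, and the job is handed in when it is done.

Besides the shell and the picture viewer there is one more tool, called after "Request:" by a JSON object that holds its "fn" and its "kwargs". drive_tool: Moves the arm, as the interface text tells. Its arguments: {"type":"object","properties":{"targets":{"type":"array","items":{"type":"array"}},"hand":{"type":"number"},"grip_force":{"type":"number"}},"required":["targets"]}

```bash
ls; mkdir -p pics; python3 - <<'E'
from rig import r
import cv2,pickle
d={}
for n in ("scene","top","wrist"):
    c=r.read_camera(n); d[n]=c
    cv2.imwrite(f"pics/{n}0.png",c["color"][:,:,::-1])
    print(n,c["vfov"],c["cx"],c["cy"],[k for k in c]); print(c["camera_from_world"].round(3))
pickle.dump(d,open("cams0.pkl","wb"))
print(r.get_state(), r.grasp_offset)
E
```

```text
pics
scene 45.02568394255543 320.6955971946973 194.13073426806793 ['color', 'vfov', 'cx', 'cy', 'camera_from_world']
[[-0.073  0.997  0.006 -0.013]
 [-0.66  -0.053  0.749  0.278]
 [ 0.748  0.051  0.662 -1.245]
 [ 0.     0.     0.     1.   ]]
top 52.204302048205484 319.27995862013074 191.1034688949062 ['color', 'vfov', 'cx', 'cy', 'camera_from_world']
[[ 0.014 -1.     0.01   0.045]
 [ 0.986  0.016  0.168 -0.575]
 [-0.168  0.008  0.986 -0.729]
 [ 0.     0.     0.     1.   ]]
wrist 60.416819961358236 324.9030566170914 198.89887867545104 ['color', 'vfov', 'cx', 'cy', 'camera_from_world']
[[ 0.29  -0.957 -0.002 -0.549]
 [ 0.921  0.28  -0.272  0.035]
 [ 0.261  0.077  0.962 -0.378]
 [ 0.     0.     0.     1.   ]]
{'t': 0.15, 'joints': array([-8.54461385e+01,  2.18315020e+01,  7.43731323e+01,  6.26987885e-05,
        8.38562053e+01, -1.23363380e+01]), 'qd': array([-0.04276194, -0.26260829, -0.14218194, -0.02538842, -0.02419592,
        0.01395832]), 'joint_efforts': array([ 1.24042715e-03, -4.48626065e+01, -2.31344318e+01, -1.31730776e-04,
        3.84776678e-03, -1.79690682e-05]), 'position': array([ 0.1597711 , -0.52605072,  0.23086911]), 'orientation': array([[ 9.56863339e-01,  2.90538370e-01, -8.32223595e-05],
       [ 2.90538292e-01, -9.56862780e-01,  1.05858502e-03],
       [ 2.27927188e-04, -1.03710048e-03, -9.99999436e-01]]), 'force': array([ 0.11422981, -1.05401821, -0.06036468]), 'ft_torque': array([0.01751615, 0.02270464, 0.01039699]), 'finger_gap': 0.08532048203051368} -0.0187
```

View pics/scene0.png

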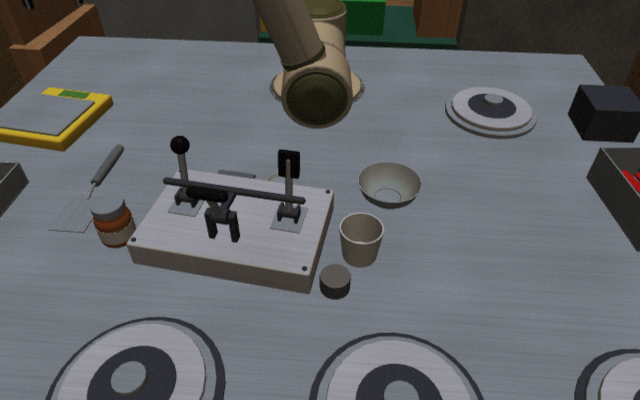

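View pics/top0.png

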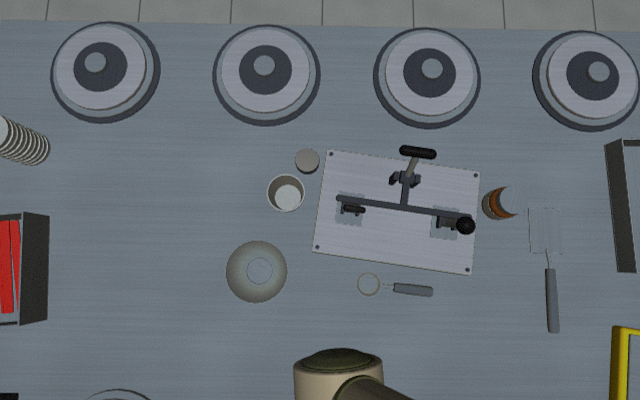

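The compressor ball knob is on the robot's right (−y): top view about (466,225), scene view (180,145). The centre grip is at about (417,153) in the top view. I'll enlarge crops for the fit.

```bash
python3 - <<'E'
import cv2
a=cv2.imread("pics/top0.png")[130:290,295:495]; cv2.imwrite("pics/topc.png",cv2.resize(a,None,fx=4,fy=3.75*4/3.75 if 0 else 3.75,interpolation=2)) 
a=cv2.imread("pics/scene0.png")[125:295,120:345]; cv2.imwrite("pics/scenec.png",cv2.resize(a,None,fx=3.5,fy=3.5,interpolation=2)) 
E
```

```text
(no output)
```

View pics/topc.png

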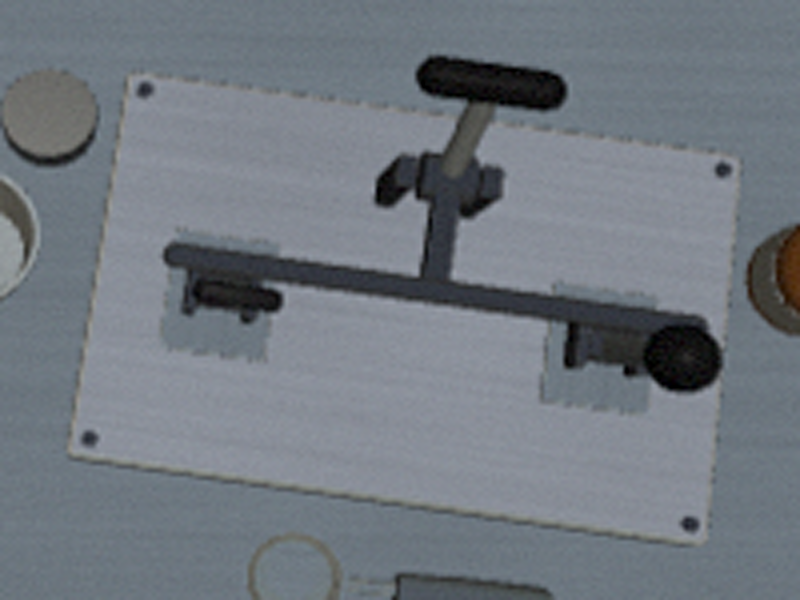

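View pics/scenec.png

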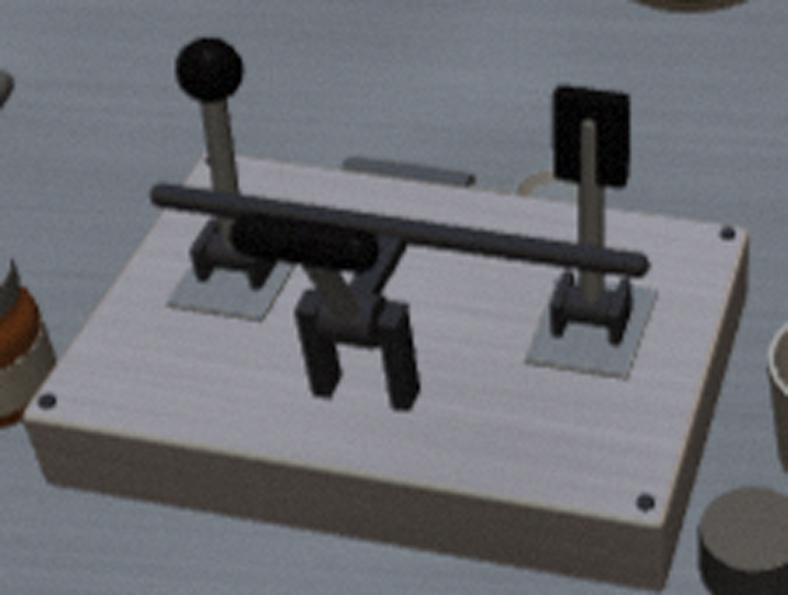

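Corners, ball and grip are clear in both views. Top-crop corners are (128,75), (741,157), (706,543) and (68,457), with the ball at (683,357). Scene-crop corners are (28,420), (660,525), (748,232) and (205,158), with the ball at (209,70). Next I fit x, y and yaw.

```bash
cat > h.py <<'E'
import numpy as np
def proj(c,P,k1=0,k2=0):
    P=np.atleast_2d(P); T=c["camera_from_world"]; q=P@T[:3,:3].T+T[:3,3]
    f=200/np.tan(np.radians(c["vfov"]/2)); x=q[:,0]/-q[:,2]; y=-q[:,1]/-q[:,2]; r2=x*x+y*y; s=1+k1*r2+k2*r2*r2
    return np.c_[c["cx"]+f*s*x,c["cy"]+f*s*y]
def bank(p,P):
    P=np.atleast_2d(P); c,s=np.cos(p[2]),np.sin(p[2])
    return np.c_[p[0]+c*P[:,0]-s*P[:,1],p[1]+s*P[:,0]+c*P[:,1],P[:,2]]
E
python3 - <<'E'
from h import *
import pickle
from scipy.optimize import least_squares
d=pickle.load(open("cams0.pkl","rb"))
B=np.array([[.1,.15,.05],[.1,-.15,.05],[-.1,-.15,.05],[-.1,.15,.05],[-.015,-.09,.163],[.097,0,.166]])
t=np.array([[128,75],[741,157],[706,543],[68,457],[683,357],[492,83]])/[4,3.75]+[295,130]
s=np.array([[660,525],[28,420],[205,158],[748,232],[209,70],[304,243]])/3.5+[120,125]
for k in (0,1):
    f=lambda p:np.r_[(proj(d["top"],bank(p,B),p[3]*k,0)-t).ravel(),(proj(d["scene"],bank(p,B),p[4]*k,0)-s).ravel()]
    o=least_squares(f,[.55,-.05,0,0,0],loss='soft_l1'); print(o.x,o.cost);print(f(o.x).reshape(-1,2).round(1))
    print(bank(o.x,[[.097,0,.166],[.031,0,.166],[-.015,-.09,.163],[.068,-.09,.137],[-.015,.09,.163]]).round(4))
E
```

```text
[ 0.5358027  -0.09217465 -0.13777441  0.          0.        ] 37.538651302102195
[[-1.4 -0.3]
 [-0.3  1.2]
 [-0.9  3.3]
 [-2.4  1.3]
 [-1.1 -3.3]
 [-0.8 -5.9]
 [-0.2 -1.1]
 [-3.7 -2.9]
 [-0.6 -4.1]
 [ 0.1 -2.9]
 [-2.8  2.3]
 [-4.4  6. ]]
[[ 0.6319 -0.1055  0.166 ]
 [ 0.5665 -0.0964  0.166 ]
 [ 0.5086 -0.1793  0.163 ]
 [ 0.5908 -0.1907  0.137 ]
 [ 0.5333 -0.001   0.163 ]]
[ 0.5368422  -0.09287246 -0.13368023  0.00773282 -0.1291895 ] 32.85286573559337
[[-1.2 -0.5]
 [ 0.   0.3]
 [-0.1  2.6]
 [-1.9  1.1]
 [-0.5 -4.1]
 [-0.5 -6.5]
 [-0.3 -1.1]
 [ 0.1 -3.2]
 [ 0.3 -3.3]
 [-0.5 -2.8]
 [-1.7  3.4]
 [-3.9  6.4]]
[[ 0.633  -0.1058  0.166 ]
 [ 0.5676 -0.097   0.166 ]
 [ 0.51   -0.1801  0.163 ]
 [ 0.5922 -0.1911  0.137 ]
 [ 0.534  -0.0017  0.163 ]]
```

```bash
python3 - <<'E'
from h import *
import pickle
from scipy.optimize import least_squares
d=pickle.load(open("cams0.pkl","rb"))
B=np.array([[.1,.15,.05],[.1,-.15,.05],[-.1,-.15,.05],[-.1,.15,.05]])
t=np.array([[128,75],[741,157],[706,543],[68,457],[683,357],[492,83]])/[4,3.75]+[295,130]
s=np.array([[660,525],[28,420],[205,158],[748,232],[209,70],[304,243]])/3.5+[120,125]
F=lambda p:np.r_[(proj(d["top"],bank(p,B),p[3],0)-t[:4]).ravel(),(proj(d["scene"],bank(p,B),p[4],0)-s[:4]).ravel()]
for nm,w in(("both",slice(0,16)),("top",slice(0,8)),("scene",slice(8,16))):
  for k in (0,1):
    m=np.array([1,1,1,k,k])
    o=least_squares(lambda p:F(p*m)[w],[.55,-.05,0,0,0]); print(nm,(o.x*m).round(4),o.cost.round(2));print(F(o.x*m)[w].round(1))
for i in (4,5):
    o=least_squares(lambda P:np.r_[(proj(d["top"],P)-t[i]).ravel(),(proj(d["scene"],P)-s[i]).ravel()],[.55,-.1,.16]);print(o.x.round(4),o.fun.round(1))
E
```

```text
both [ 0.5391 -0.0918 -0.1308  0.      0.    ] 23.89
[-2.  -1.5 -1.  -1.1 -0.8  1.  -2.4  0.1  0.5  0.2 -4.2 -0.8 -1.5 -2.7
 -0.1 -2.1]
both [ 0.5401 -0.0936 -0.1282 -0.0087 -0.1548] 10.9
[-1.2 -1.8 -0.4 -1.7  0.1  0.1 -1.3 -0.3 -0.5  0.1 -0.  -1.6 -0.7 -2.
 -1.2 -1.9]
top [ 0.5386 -0.0946 -0.1292  0.      0.    ] 2.74
[-0.6 -1.1  0.5 -0.9  0.9  1.2 -0.7  0.5]
top [ 0.5381 -0.0963 -0.1296 -0.0634  0.    ] 0.83
[ 0.3 -0.8 -0.3 -0.4 -0.1  0.5  0.1  0.7]
scene [ 0.5407 -0.0892 -0.1325  0.      0.    ] 11.59
[ 1.9  1.3 -3.  -0.1 -0.2 -2.2  1.3 -1.3]
scene [ 0.5428 -0.092  -0.1269 -0.4233 -0.1537] 2.54
[ 0.5  1.5  0.3 -0.2 -0.4 -1.  -0.5 -1. ]
[ 0.5027 -0.1784  0.164 ] [-1.3  0.3 -1.3 -0.3]
[ 0.621  -0.1036  0.168 ] [-1.5  0.2 -1.3 -0.2]
```

Request:
{"fn": "drive_tool", "kwargs": {"targets": [[[300, -120, -60], [0, 0, 24]], [[300, -120, -60], [0, 0, 24]], [[300, -120, -60], [0, 0, 24]], [[300, -120, -60], [0, 0, 24]], [[300, -120, -60], [0, 0, 24]], [[300, -120, -60], [0, 0, 24]], [[480, -230, -80], [0, 0, 24]], [[480, -230, -80], [0, 0, 24]], [[480, -230, -80], [0, 0, 24]], [[480, -230, -80], [0, 0, 24]], [[480, -230, -80], [0, 0, 24]], [[480, -230, -80], [0, 0, 24]]], "hand": 255, "grip_force": 60}}

```text
t: 1.35
position: [0.5548, -0.1627, 0.3112]
orientation: [[0.993, -0.118, 0.001], [-0.118, -0.993, 0.001], [0.001, -0.001, -1.0]]
force: [-0.8, -0.8, -0.5]
finger_gap: -0.0002
```

```bash
cat > snap.py <<'E'
import sys,cv2,pickle
from rig import r
d={}
for n in sys.argv[2:]:
    c=r.read_camera(n); d[n]=c; cv2.imwrite(f"pics/{n}{sys.argv[1]}.png",c["color"][:,:,::-1])
pickle.dump(d,open(f"cams{sys.argv[1]}.pkl","wb"))
s=r.get_state(); print(s["t"],s["position"].round(4),s["orientation"].round(3).tolist(),s["force"].round(1))
E
python3 snap.py 1 wrist top scene
```

```text
1.5 [ 0.552  -0.1669  0.3109] [[0.992, -0.124, -0.001], [-0.124, -0.992, 0.0], [-0.001, -0.0, -1.0]] [-0.4 -0.6  0.1]
```

View pics/wrist1.png

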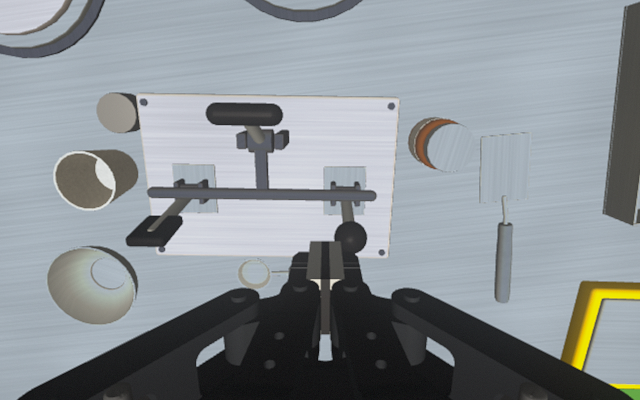

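View pics/scene1.png

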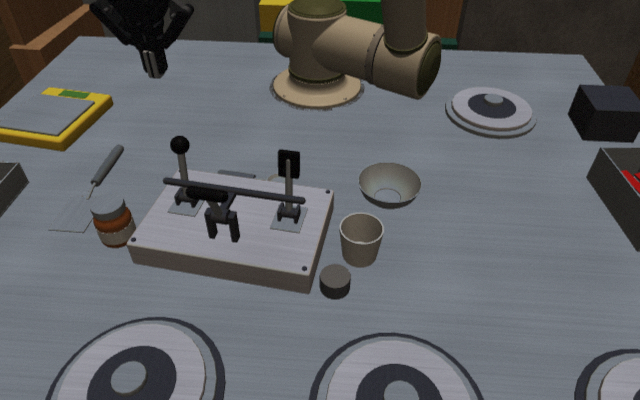

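```bash
python3 - <<'E'
from h import *
import pickle
d=pickle.load(open("cams1.pkl","rb"))
for n in d:print(n,proj(d[n],[.552,-.167,.311]), -d[n]["camera_from_world"][:3,:3].T@d[n]["camera_from_world"][:3,3])
E
cp pics/top1.png pics/top1v.png
```

```text
wrist [[336.19472244 264.64565256]] [ 0.62301217 -0.17051138  0.45268591]
top [[495.69828584 176.5629006 ]] [0.44407649 0.05988151 0.81464516]
scene [[154.80949937  75.64324752]] [1.11385746 0.09122048 0.61590894]
```

View pics/top1v.png

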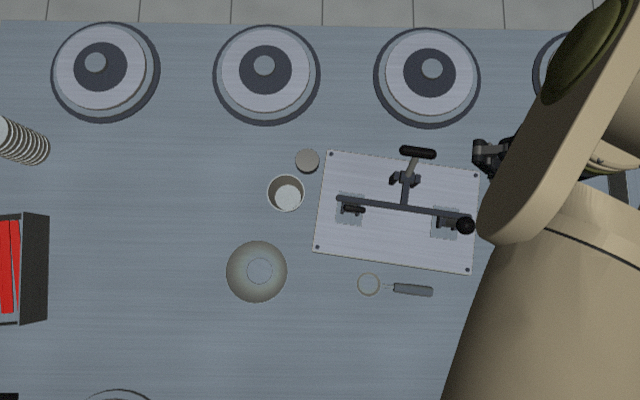

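```bash
python3 - <<'E'
import cv2
a=cv2.imread("pics/wrist1.png")[75:275,120:420]; cv2.imwrite("pics/wristc.png",cv2.resize(a,None,fx=2.6,fy=2.6,interpolation=2)) 
E
```

```text
(no output)
```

View pics/wristc.png

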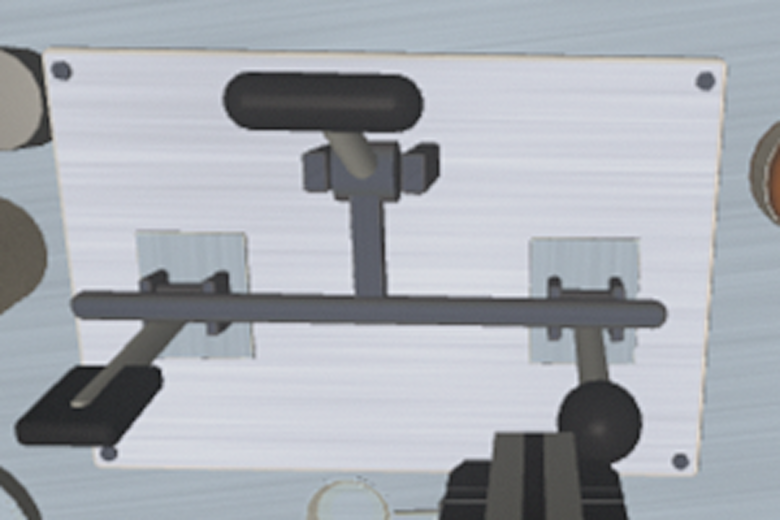

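```bash
python3 - <<'E'
from h import *
import pickle
from scipy.optimize import least_squares
d=pickle.load(open("cams0.pkl","rb")); d["wrist"]=pickle.load(open("cams1.pkl","rb"))["wrist"]
t=np.array([[128,75],[741,157],[706,543],[68,457],[683,357],[492,83]])/[4,3.75]+[295,130]
s=np.array([[660,525],[28,420],[205,158],[748,232],[209,70],[304,243]])/3.5+[120,125]
w=np.array([[43,47],[727,60],[695,473],[98,465],[600,422],[324,101]])/2.6+[120,75]
def pts(p,ti,tc):
    a=.45-ti;b=-.15+tc
    return bank(p,[[.1,.15,.05],[.1,-.15,.05],[-.1,-.15,.05],[-.1,.15,.05],[.1*np.sin(b),-.09,.064+.1*np.cos(b)],[.064+.075*np.sin(a),0,.098+.075*np.cos(a)]])
def F(p):
    P=pts(p[:3],p[3],p[4])
    return np.r_[[proj(d[n],P,k)-m for n,m,k in(("top",t,p[5]),("scene",s,p[6]),("wrist",w,p[7]))]]
for ks in (0,1):
    m=np.array([1]*5+[ks]*3)
    o=least_squares(lambda p:F(p*m).ravel(),[.55,-.05,0,0,0,0,0,0],loss='soft_l1')
    print((o.x*m).round(4),o.cost);print(F(o.x*m).round(1).tolist());print(pts(o.x[:3],*o.x[3:5]).round(4)[4:])
for k in (0,):
  for i in (0,1,4,5):
    for c in (("top","scene"),("top","wrist"),("scene","wrist")):
      mm=dict(top=t,scene=s,wrist=w)
      q=least_squares(lambda P:np.r_[[proj(d[n],P)[0]-mm[n][i] for n in c]].ravel(),[.55,-.1,.16]);print(i,c,q.x.round(4),q.fun.round(1))
E
```

```text
[ 0.5389 -0.0933 -0.1341  0.1871 -0.099   0.      0.      0.    ] 28.287439846617403
[[[-1.0, -1.6], [0.0, -0.7], [-0.1, 1.3], [-1.6, -0.1], [-1.4, 0.6], [-0.5, -0.6]], [[-0.8, 0.3], [-5.2, -1.2], [-2.0, -3.0], [-0.8, -2.0], [-1.4, 1.1], [-2.3, -1.2]], [[-2.9, -0.1], [1.3, -0.8], [1.8, 3.1], [-2.9, 2.6], [-0.2, -0.0], [-1.1, -0.0]]]
[[ 0.5025 -0.1792  0.1609]
 [ 0.6217 -0.1045  0.1704]]
[ 0.5403 -0.0935 -0.1329  0.2019 -0.1126  0.0036 -0.1521 -0.0483] 16.705817545894107
[[[-0.9, -2.2], [0.1, -1.5], [0.1, 0.5], [-1.5, -0.8], [-1.4, 0.5], [-0.5, -0.8]], [[-0.9, 0.6], [-0.2, -1.8], [-0.4, -2.1], [-1.0, -1.6], [0.7, 2.1], [-1.3, -1.2]], [[0.6, 0.8], [0.8, -1.6], [1.8, 1.7], [-0.7, 1.0], [-0.3, -0.4], [-0.9, 0.0]]]
[[ 0.5027 -0.1793  0.1606]
 [ 0.622  -0.1044  0.1707]]
0 ('top', 'scene') [0.6555 0.0418 0.0476] [-1.   0.  -0.7 -0. ]
0 ('top', 'wrist') [0.6574 0.0404 0.0465] [-0.2 -0.8  0.2  0.4]
0 ('scene', 'wrist') [0.6571 0.0413 0.0473] [-1.2  0.9 -0.8  0.8]
1 ('top', 'scene') [ 0.6162 -0.2518  0.0468] [-2.4  0.6 -2.  -0.5]
1 ('top', 'wrist') [ 0.6171 -0.2539  0.0513] [-0.5 -0.4  0.3  0.2]
1 ('scene', 'wrist') [ 0.6165 -0.2529  0.0452] [-2.5  0.3 -1.6  0.9]
4 ('top', 'scene') [ 0.5027 -0.1784  0.164 ] [-1.3  0.3 -1.3 -0.3]
4 ('top', 'wrist') [ 0.5036 -0.1796  0.1643] [-0.5 -0.3  0.3  0.2]
4 ('scene', 'wrist') [ 0.5024 -0.1788  0.1619] [-1.2  0.6 -0.6  0.5]
5 ('top', 'scene') [ 0.621  -0.1036  0.168 ] [-1.5  0.2 -1.3 -0.2]
5 ('top', 'wrist') [ 0.6214 -0.1053  0.1697] [-0.2 -0.3  0.1  0.1]
5 ('scene', 'wrist') [ 0.6212 -0.1038  0.1665] [-1.3  0.7 -0.7  0.6]
```

Ball is at (0.503, −0.179, 0.163) and the centre grip at (0.621, −0.105, 0.169), agreed by all three camera pairs to about 2 mm. I'll go behind the grip and come down.

Request:
{"fn": "drive_tool", "kwargs": {"targets": [[[50, -32, 0], [0, 0, 0]], [[90, -58, 0], [0, 0, 0]], [[112, -70, 0], [0, 0, 0]], [[112, -70, 0], [0, 0, 0]], [[112, -70, 40], [0, 0, 0]], [[112, -70, 80], [0, 0, 0]], [[112, -70, 115], [0, 0, 0]], [[112, -70, 140], [0, 0, 0]], [[112, -70, 150], [0, 0, 0]], [[112, -70, 150], [0, 0, 0]], [[112, -70, 150], [0, 0, 0]]]}}

```text
t: 2.6
position: [0.6723, -0.112, 0.1631]
orientation: [[0.992, -0.125, 0.002], [-0.125, -0.992, -0.001], [0.002, 0.001, -1.0]]
force: [1.0, -1.8, 0.6]
finger_gap: -0.0003
```

```bash
python3 snap.py 2 scene wrist
```

```text
2.7 [ 0.6725 -0.1116  0.1633] [[0.992, -0.124, 0.003], [-0.124, -0.992, -0.001], [0.003, 0.001, -1.0]] [0.2 0.7 0. ]
```

View pics/scene2.png

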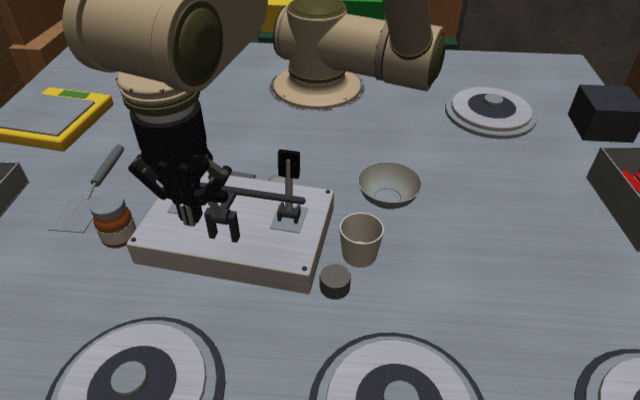

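View pics/wrist2.png

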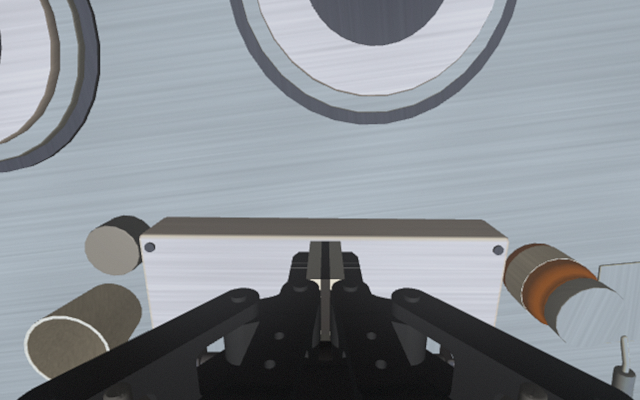

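```bash
python3 - <<'E'
from h import *
import pickle,cv2
d=pickle.load(open("cams2.pkl","rb"))
print(proj(d["scene"],[[.6725,-.1116,.163],[.621,-.1045,.168]]))
a=cv2.imread("pics/scene2.png")[125:275,120:340]; cv2.imwrite("pics/s2c.png",cv2.resize(a,None,fx=3.5,fy=3.5,interpolation=2)) 
E
```

```text
[[190.44888653 222.34255856]
 [204.94562458 194.18022163]]
```

View pics/s2c.png

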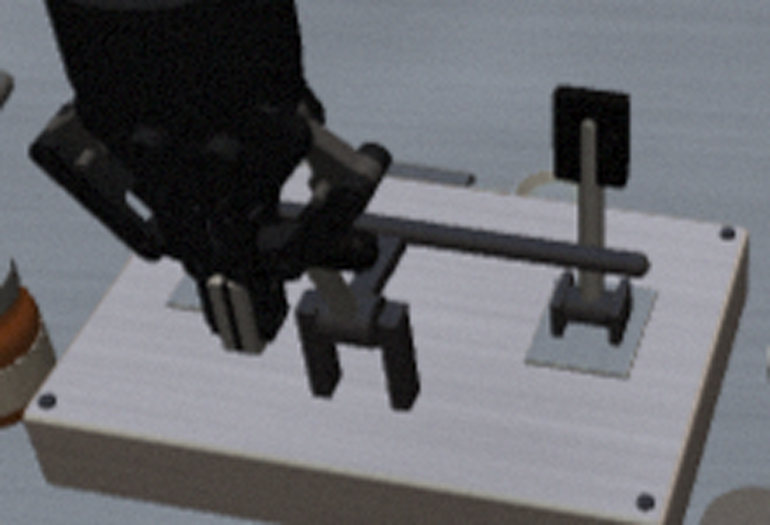

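The closed fingertips at (190,224) project where expected, on the far side of the grip and level with it. Now I pull.

Request:
{"fn": "drive_tool", "kwargs": {"targets": [[[-8, 0, 2], [0, 0, 0]], [[-16, 0, 2], [0, 0, 0]], [[-24, 0, 2], [0, 0, 0]], [[-32, 0, 2], [0, 0, 0]], [[-39, 0, 2], [0, 0, 0]], [[-46, 0, 2], [0, 0, 0]], [[-53, 0, 2], [0, 0, 0]], [[-60, 0, 2], [0, 0, 0]], [[-66, 0, 2], [0, 0, 0]], [[-72, 0, 2], [0, 0, 0]], [[-76, 0, 2], [0, 0, 0]], [[-76, 0, 2], [0, 0, 0]]]}}

```text
t: 3.9
position: [0.5956, -0.1015, 0.1589]
orientation: [[0.992, -0.124, -0.002], [-0.124, -0.992, 0.001], [-0.002, -0.0, -1.0]]
force: [-1.3, -0.4, -0.4]
finger_gap: -0.0
```

```bash
python3 snap.py 3 scene; python3 - <<'E'
import cv2
a=cv2.imread("pics/scene3.png")[105:275,120:340]; cv2.imwrite("pics/s3c.png",cv2.resize(a,None,fx=3.5,fy=3.5,interpolation=2)) 
E
```

```text
3.95 [ 0.5958 -0.1016  0.1588] [[0.992, -0.124, -0.002], [-0.124, -0.992, 0.001], [-0.002, -0.0, -1.0]] [ 0.1  0.8 -0.5]
```

View pics/s3c.png

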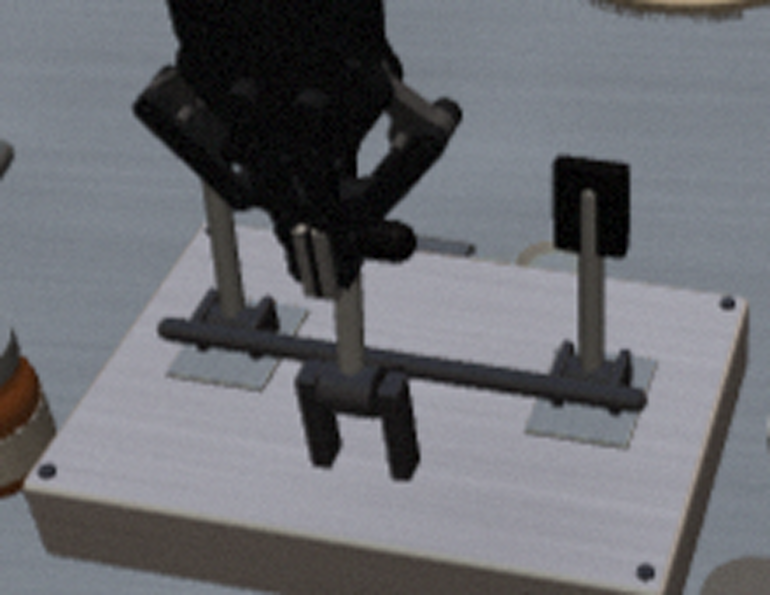

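The lever has moved: grip end is at about (400,240) in the crop and the crossbar is sinking. I continue towards the stop.

Request:
{"fn": "drive_tool", "kwargs": {"targets": [[[-4, 0, 0], [0, 0, 0]], [[-8, 0, 0], [0, 0, 0]], [[-11, 0, 0], [0, 0, 0]], [[-13, 0, 0], [0, 0, 0]], [[-13, 0, 0], [0, 0, 0]]]}}

```text
t: 4.45
position: [0.5834, -0.1001, 0.1593]
orientation: [[0.992, -0.124, -0.001], [-0.124, -0.992, 0.0], [-0.001, -0.0, -1.0]]
force: [1.7, -0.5, -1.0]
finger_gap: 0.0006
```

Request:
{"fn": "drive_tool", "kwargs": {"targets": [[[-2, 0, 0], [0, 0, 0]], [[-4, 0, 0], [0, 0, 0]], [[-4, 0, 0], [0, 0, 0]]]}}

```text
t: 4.75
position: [0.5804, -0.0997, 0.1594]
orientation: [[0.992, -0.124, 0.002], [-0.124, -0.992, -0.0], [0.002, 0.0, -1.0]]
force: [6.4, -0.9, -4.6]
finger_gap: -0.0001
```

Request:
{"fn": "drive_tool", "kwargs": {"targets": [[[-2, 0, 0], [0, 0, 0]], [[-4, 0, 0], [0, 0, 0]], [[-4, 0, 0], [0, 0, 0]]]}}

```text
t: 5.05
position: [0.58, -0.0998, 0.1597]
orientation: [[0.992, -0.124, 0.012], [-0.124, -0.992, -0.002], [0.012, 0.0, -1.0]]
force: [24.8, -1.6, -13.1]
finger_gap: -0.0001
```

```bash
python3 snap.py 4 scene; python3 - <<'E'
import cv2
a=cv2.imread("pics/scene4.png")[105:275,120:340]; cv2.imwrite("pics/s4c.png",cv2.resize(a,None,fx=3.5,fy=3.5,interpolation=2)) 
E
```

```text
5.1 [ 0.58   -0.0998  0.1597] [[0.992, -0.124, 0.011], [-0.124, -0.992, -0.002], [0.012, 0.0, -1.0]] [ 25.2  -1.5 -12.3]
```

View pics/s4c.png

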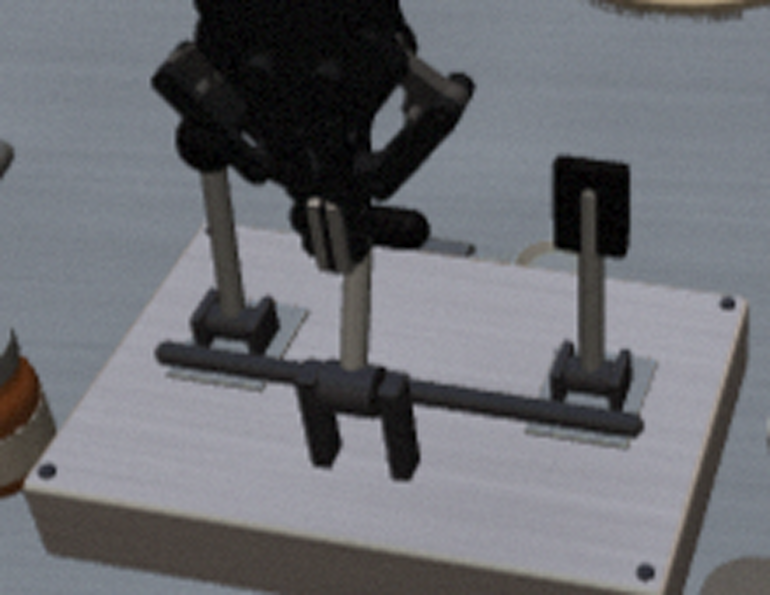

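The stop is reached: 25 N with no further motion, and the crossbar is low. I back off, lift, and go over to the robot side of the ball.

Request:
{"fn": "drive_tool", "kwargs": {"targets": [[[15, 0, 0], [0, 0, 0]], [[35, 0, 0], [0, 0, 0]], [[35, 0, -40], [0, 0, 0]], [[35, 0, -85], [0, 0, 0]], [[30, 0, -120], [0, 0, 0]], [[0, 20, -120], [0, 0, 0]], [[-35, 45, -120], [0, 0, 0]], [[-75, 70, -120], [0, 0, 0]], [[-105, 85, -120], [0, 0, 0]], [[-115, 87, -120], [0, 0, 0]], [[-115, 87, -120], [0, 0, 0]], [[-115, 87, -120], [0, 0, 0]]]}}

```text
t: 6.3
position: [0.4514, -0.1709, 0.2795]
orientation: [[0.992, -0.124, 0.0], [-0.124, -0.992, 0.0], [0.0, -0.0, -1.0]]
force: [-0.1, 0.2, -0.4]
finger_gap: -0.0
```

```bash
python3 snap.py 5 scene wrist; python3 - <<'E'
import cv2
a=cv2.imread("pics/scene5.png")[105:275,120:340]; cv2.imwrite("pics/s5c.png",cv2.resize(a,None,fx=3.5,fy=3.5,interpolation=2)) 
E
```

```text
6.4 [ 0.4518 -0.1708  0.2791] [[0.992, -0.123, -0.0], [-0.123, -0.992, 0.0], [-0.0, -0.0, -1.0]] [0.7 0.  0.4]
```

View pics/s5c.png

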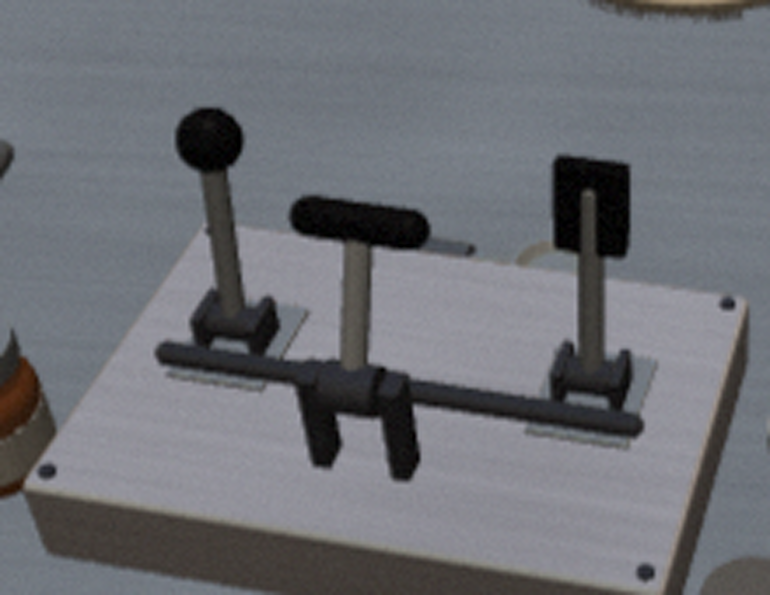

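View pics/wrist5.png

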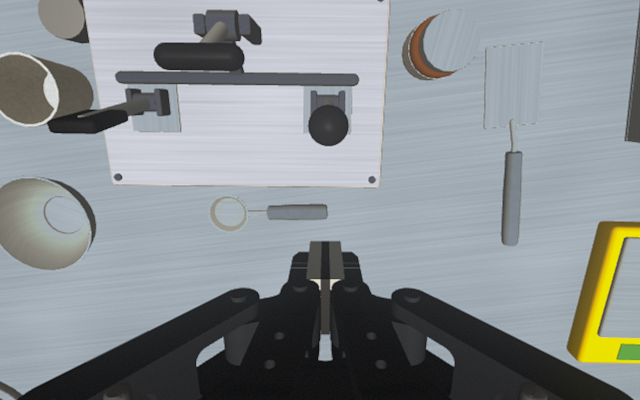

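The centre lever stayed over and the crossbar is clear. The fingers line up with the ball, column 325 against 328. Now I descend and push.

Request:
{"fn": "drive_tool", "kwargs": {"targets": [[[0, 0, 40], [0, 0, 0]], [[0, 0, 80], [0, 0, 0]], [[0, 0, 115], [0, 0, 0]], [[0, 0, 130], [0, 0, 0]], [[0, 0, 130], [0, 0, 0]], [[8, 0, 130], [0, 0, 0]], [[16, 0, 130], [0, 0, 0]], [[24, 0, 130], [0, 0, 0]], [[32, 0, 130], [0, 0, 0]], [[40, 0, 130], [0, 0, 0]], [[48, 0, 130], [0, 0, 0]], [[48, 0, 130], [0, 0, 0]]]}}

```text
t: 7.6
position: [0.4996, -0.1773, 0.1492]
orientation: [[0.992, -0.123, 0.001], [-0.123, -0.992, -0.0], [0.001, 0.0, -1.0]]
force: [-0.7, -0.6, 0.3]
finger_gap: 0.0004
```

Request:
{"fn": "drive_tool", "kwargs": {"targets": [[[8, 0, 1], [0, 0, 0]], [[16, 0, 3], [0, 0, 0]], [[24, 0, 6], [0, 0, 0]], [[32, 0, 8], [0, 0, 0]], [[40, 0, 10], [0, 0, 0]], [[48, 0, 11], [0, 0, 0]], [[54, 0, 12], [0, 0, 0]], [[54, 0, 12], [0, 0, 0]]]}}

```text
t: 8.4
position: [0.5528, -0.1837, 0.1368]
orientation: [[0.992, -0.123, -0.0], [-0.123, -0.992, 0.0], [-0.0, -0.0, -1.0]]
force: [-2.0, -0.6, -0.4]
finger_gap: 0.0
```

```bash
python3 snap.py 6 scene; python3 - <<'E'
import cv2
a=cv2.imread("pics/scene6.png")[105:275,120:340]; cv2.imwrite("pics/s6c.png",cv2.resize(a,None,fx=3.5,fy=3.5,interpolation=2)) 
E
```

```text
8.45 [ 0.5528 -0.1839  0.1373] [[0.992, -0.124, 0.001], [-0.124, -0.992, -0.0], [0.001, 0.0, -1.0]] [-1.9  0.4  0.3]
```

View pics/s6c.png

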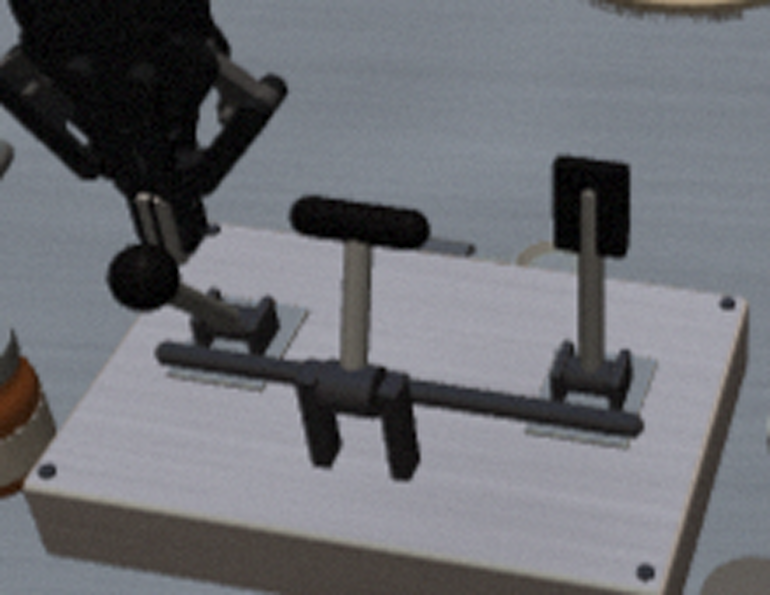

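The ball lever is most of the way over, ball at (143,276) in the crop. I continue to its stop.

Request:
{"fn": "drive_tool", "kwargs": {"targets": [[[3, 0, 0], [0, 0, 0]], [[6, 0, 1], [0, 0, 0]], [[9, 0, 1], [0, 0, 0]], [[9, 0, 1], [0, 0, 0]]]}}

```text
t: 8.85
position: [0.5607, -0.1848, 0.1361]
orientation: [[0.992, -0.124, -0.002], [-0.124, -0.992, 0.001], [-0.002, -0.0, -1.0]]
force: [-5.7, 1.1, -1.7]
finger_gap: 0.0002
```

Request:
{"fn": "drive_tool", "kwargs": {"targets": [[[2, 0, 0], [0, 0, 0]], [[4, 0, 0], [0, 0, 0]], [[4, 0, 0], [0, 0, 0]]]}}

```text
t: 9.15
position: [0.5614, -0.1848, 0.1359]
orientation: [[0.992, -0.124, -0.01], [-0.124, -0.992, 0.002], [-0.01, -0.001, -1.0]]
force: [-22.2, 2.7, 5.1]
finger_gap: 0.0002
```

At the hard stop: 22 N and the tool stalled at x = 0.561, where I expected 0.561. I back off, lift and check.

Request:
{"fn": "drive_tool", "kwargs": {"targets": [[[-12, 0, 0], [0, 0, 0]], [[-40, 0, 0], [0, 0, 0]], [[-80, 0, -10], [0, 0, 0]], [[-105, 0, -40], [0, 0, 0]], [[-110, 0, -85], [0, 0, 0]], [[-110, 0, -130], [0, 0, 0]], [[-110, 0, -130], [0, 0, 0]], [[-110, 0, -130], [0, 0, 0]], [[-110, 0, -130], [0, 0, 0]]]}}

```text
t: 10.05
position: [0.456, -0.1718, 0.2655]
orientation: [[0.992, -0.124, -0.0], [-0.124, -0.992, 0.001], [-0.0, -0.0, -1.0]]
force: [0.3, 0.3, -1.1]
finger_gap: -0.0001
```

```bash
python3 snap.py 7 scene wrist; python3 - <<'E'
import cv2,pickle
from h import *
a=cv2.imread("pics/scene7.png")[105:275,120:340]; cv2.imwrite("pics/s7c.png",cv2.resize(a,None,fx=3.5,fy=3.5,interpolation=2)) 
d=pickle.load(open("cams7.pkl","rb"))
for th in (.75,.9):
    b=th-.15;a=.45-th
    P=bank([.531,-.092,-.134],[[.1*np.sin(b),-.09,.064+.1*np.cos(b)],[.064+.075*np.sin(a),0,.098+.075*np.cos(a)]])
    print(th,(proj(d["scene"],P)-[120,105])*3.5, proj(d["wrist"],P))
E
```

```text
10.15 [ 0.4558 -0.1717  0.2652] [[0.992, -0.124, -0.001], [-0.124, -0.992, 0.001], [-0.002, -0.001, -1.0]] [0.3 1.5 0.2]
0.75 [[139.36072258 268.56275751]
 [342.06172725 233.83804249]] [[329.02984753  23.57400325]
 [187.12606824  39.56952695]]
0.9 [[131.77072494 302.37581034]
 [352.2520957  226.33584129]] [[329.11274512   8.16697811]
 [191.16196672  58.07291695]]
```

View pics/s7c.png

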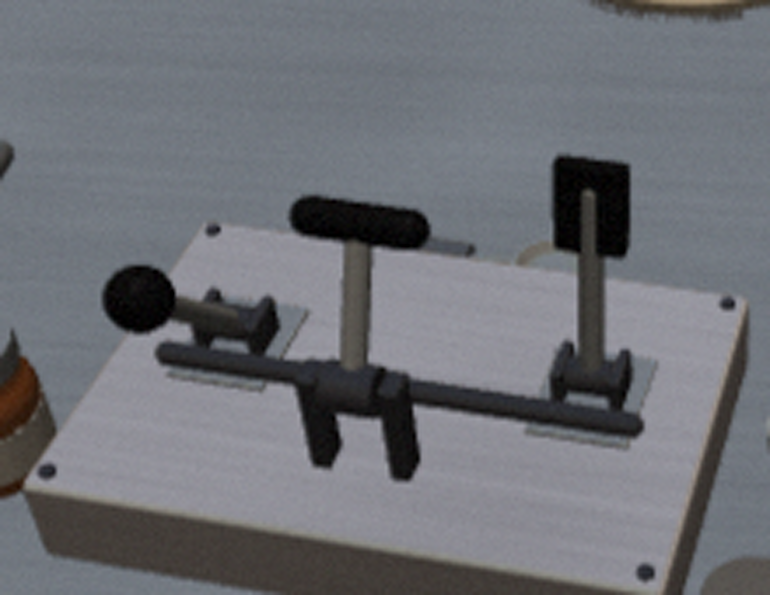

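View pics/wrist7.png

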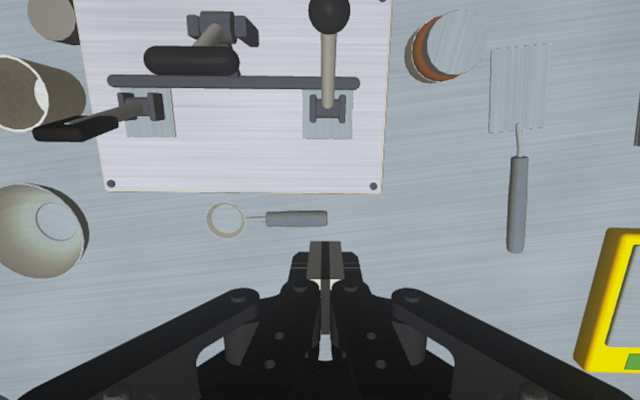

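The ball at (139,299) and grip at (360,222) in the crop match about 0.9 rad. The paddle has not moved and the robot is clear.

```bash
python3 -c "
from rig import r
print(r.close_job())"
```

```text
the job is handed in; nothing more can be done
None
```

The compressor is switched on and the job is handed in after about 10 s of the allowed 42 s; the hand-in gives no verdict.

- **Centre lever:** I drew it towards the robot with closed fingers until it hit its stop (25 N, no further motion). The crossbar sank clear.
- **Ball-knob lever:** it stood on the robot's right. I pushed it to the far side until it hit its stop (22 N, tool stalled). I then backed off and lifted away.
- **Last pictures:** the scene and wrist pictures put the centre lever at about 0.9 rad. The ball-knob lever shows about 0.88 rad in the scene picture and close to 0.9 in the wrist one. The paddle lever is where it started, and the gripper is clear of everything with no contact force.

One check disagreed. The bank pose fitted from its corners put the levers about 8–10 mm farther from the robot than triangulating the ball and grip directly. I used the triangulated positions, and both stops were reached within 2 mm of where they predicted.

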